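Start the spindle of a tabletop craft press

ROBOT

A 6-joint arm with a two-finger parallel gripper is mounted at the origin on the work surface. World frame = base frame: x ahead of the robot, y to its left, z up, the work surface at z = 0. Lengths are in mm, angles in rad, forces in N, time in s.
With the tool pointing down it reaches from about 300 to 875 mm from the base axis. Payload 6.4 kg.
Tool frame: the origin (TCP) lies on the centre line of the jaws, within the pads' length; the fingertips stand 14 mm ahead of it and the grasp point (between the pads) lies 5 mm behind it (manip.finger_overhang is the distance from the TCP to the fingertips, in mm); z points along the fingers, y is the line along which they close (so a half turn about z gives the same grasp; the last joint's range is limited). The gripper opens to 85 mm and grips with 20 to 120 N. Pads are 22 mm wide; open, the fingers measure 114 mm over their backs; the gripper's body (76 mm by 85 mm) begins 54 mm behind the grasp point. The pads swing forward as they close: fully open they stand 13 mm farther back than shut.
Start: joints at [-1.398, 0.181, 1.607, -0, 1.354, -0.206], TCP at [212.655, -534.246, 245.288] pointing down, gripper open.
Joint ranges: [-2.99, 2.99], [-0.89, 2.07], [0.3, 2.58], [-1.14, 4.28], [0, 2.63], [-3.12, 3.12]. Speed limits (rad/s): [2.57, 2.57, 3.01, 3.14, 3.14, 3.14].

INTERFACE

Orientations are given as a unit quaternion [w, x, y, z].
In Python, from bench import manip gives the robot as it stands. The module is installed in compiled form; this text tells all that it offers.
- The arm moves only by the tool drive_tool, never from a script. Its argument "series" is a list of rows, each a list of 3 entries, a list of its own where there are three numbers: the turn, a rotation vector about the tool's x, y, z in degrees, then the shift along the tool's x, y, z in mm, then the gripper's target within -1 to 1 (shut at 1, half-way at 0, fully open at -1). In form: [[[ax, ay, az], [x, y, z], jaw], ...]. A call has 1 to 8 rows; each row shifts and turns the commanded pose from where the row before left it, along the tool's axes as they then stand; what a row does not reach is not made up. A row lasts 1/12 s, in which the tool goes at most 41.7 mm and 7.16 degrees, less where a joint would pass 70% of its speed; a pose out of reach is approached as far as the arm can. A call is refused whole if a number of a shift passes 41.7 or a number of a turn 7.16, either way. A call with a gripper value outside its range is refused whole. The fingers move at their own pace and stop on an object; "force" is the grip in N (left out, the last holds). Time passes only in rows, so rows that do not move let the fingers close. It gives the time, the measured TCP pose, the force, the opening and the grip force at its end, in the units of the state.
- manip.get_state(): the state, without advancing time (a new reading comes with each control period).
- manip.capture(name): name is "scene" or "top" or "wrist"; returns the picture (480x640x3 uint8, red, green, blue); there is no depth.
- manip.camera_model(name): a dict with "K" (3x3 intrinsics, pixels), "R" (3x3) and "t" (3): a world point X has camera coordinates R X + t. Camera axes: x right, y down, z forward; pixel columns grow to the right and rows downward; lengths in mm; the calibration is good to about 2 mm. A picture is of the moment at which its call begins: read the wrist's pose just before it. camera_model takes no time and is no camera call; for the wrist camera it gives the pose at the moment of the call.
- manip.hand_in(): hands the job in; it is judged then, once.
The state is a dict: "time_s": time; "joint_positions": joint angles; "qvel": joint speeds; "joint_efforts": joint torques, N m; "tool_pos": TCP position; "ee_rot": TCP orientation; "ft_force": force on the tool from outside, world axes, zero at the start; "ft_torque": the same for the moment, N m; "width": finger opening in mm; "grasp_force": force on a finger pad.
Only numpy, scipy, OpenCV 4.12 (cv2) and the standard library are available. Lean on these libraries where they do the work, as an engineer would, in place of code of your own. Each camera call takes 0.05 s, during which the arm holds its last target. There are 200 camera calls.

TASK

The spindle of the little screw press has been dropped into its threaded boss but is not started yet. Take it by the black star knob, turn it backward (anticlockwise from above) just until you feel it drop into the start of the thread, without lifting it out, then screw it forward (clockwise) one full turn, regrasping as needed. Finish with the knob still gripped and held still there, so that the platen can be brought up under it; leave the things around the press where they are.

Things in the scene. Friction and masses are not known exactly. Their poses are not given: they have to be found in the camera images.
- press: Screw press fixed to the table: grey base 160 x 220 mm (x by y), two columns 176 mm apart along y, on them a grey bridge 44 x 216 mm, its top at 152 mm (column nuts reach 172 mm); in its middle a brass threaded boss. On the base lies the platen. Origin: centre of the underside, on the table, on the axis of boss and spindle; z up, x front to back, y along the bridge.
- boss_mouth (a point): Centre of the mouth of the brass boss, 168 mm above the table; boss 46 mm across, bore upright. Right-hand thread, one start, 5 mm per turn: clockwise seen from above goes down, so the spindle must be let rise or sink 5 mm per turn as it is turned.
- spindle: Upright steel spindle, 0.4 to 0.65 kg, topped by a black star knob: seven shallow lobes, 50 mm across, 30 mm tall. Origin: on the axis at the centre of the knob's top; z up. Below the knob 52 to 62 mm of spindle (28 mm thick) stand free above the boss. It stands by its own weight and turns easily. Now its thread end lies on the boss's first thread, its top 257 to 259.5 mm above the table.
- thread_end (a point): Lowest end of the spindle's thread, 96 mm below the knob's top, inside the boss. Turned backward it climbs the boss's first thread until the knob's top is at 260 mm; there, within 0.55 turn of the start, it runs off that thread's end and the spindle falls 5 mm, to 255 mm, if free to, else the gripping hand bears it. Forward from there it runs under that thread; one turn on, the top is at 250 mm.
- spindle_turn (a joint): Angle of the spindle in the press, rad, growing as it is turned forward (clockwise from above), counted over full turns. 0 is where the thread end comes off the boss's thread, so that the spindle drops; it starts at 0.9 to 3.4.
- tub: White plastic open tub, 150 x 100 mm, 42 mm tall, loose on the table. Origin: centre of its underside.
- bead_jar: Glass jar with a metal lid, 56 mm across, 75 mm tall, loose on the table. Origin: centre of its underside.
- tin: Plain metal tin, 88 x 128 mm, 53 mm tall, loose on the table. Origin: centre of its underside.
- glue: White glue bottle, 48 mm across, 110 mm tall, loose on the table. Origin: centre of its underside.

How it is judged (in metres and radians):
On the way, in this order (a step that is already met when the one before it is completed fails the run):
1. the spindle has been turned backward past the end of the boss's thread and has dropped into its start (at least 3 mm below the top of the climb) (value of joint spindle_turn below 0 rad and z of spindle in the frame of press below 0.257 m), for 0.05 s.
2. it has been screwed forward about one turn, under the boss's thread (value of joint spindle_turn above 4.7 rad and z of spindle in the frame of press below 0.2525 m), for 0.1 s.
At the end, for the whole second after the job is handed in: The spindle is started: 0.75 to 1.15 turns forward of the drop, the knob's top 247.5 to 252.5 mm above the press's underside, at rest, and still gripped by the fingers with more than 4 N (all of step 2 and value of joint spindle_turn below 7.2 rad and z of spindle in the frame of press above 0.2475 m and contact force between the fingers and spindle above 4 N and angular speed of spindle below 0.15 rad/s and linear speed of spindle below 0.01 m/s); the arm keeps its last pose, push and grip.
It fails at once if the spindle was lifted more than 6 mm above the top of its climb, out of the boss's thread (z of spindle in the frame of press above 0.266 m).
It fails at once if the spindle was turned back more than a third of a turn past the drop (value of joint spindle_turn below -2.2 rad).
It fails at once if the tub, jar, tin or glue bottle was pushed more than 30 mm away (distance of any of tub, bead_jar, tin, glue from where it was at the start of the episode above 0.03 m).
It also fails if it takes over 67 s, if anything falls off the work surface, if the arm or the gripper's body presses on something with over 40 N, if the wrist force passes 120 N, or if a joint passes its speed limit or range.

## Working session

There is one attempt and no reset: what is moved stays moved. The work goes in short steps, Python scripts to look and compute and a tool call to move; the robot and the scene stay as the last step left them, time stands still between calls to the robot, and variables do not carry over. Pictures are saved under pics/ and viewed, at most 10 in all, crops included, and the job is handed in when it is done.

Besides the shell and the picture viewer there is one more tool, called as name([rows], argument=value, ...), one row to a line, values as JSON. drive_tool: Moves the arm, as the interface text tells. Its arguments: {"type":"object","properties":{"series":{"type":"array"},"force":{"type":"number"}},"required":["series"]}

```bash
mkdir -p pics
python3 - <<'E'
from bench import manip
import cv2,numpy as np
s=manip.get_state()
print({k:np.round(v,3) for k,v in s.items()}, manip.finger_overhang)
ims=[manip.capture(n) for n in("scene","top")]
for n,i in zip(("scene","top"),ims): cv2.imwrite(f"pics/{n}0.png",i[:,:,::-1])
for n in("scene","top"):
    c=manip.camera_model(n);print(n,np.round(c["K"],1).tolist(),np.round(c["R"],4).tolist(),np.round(c["t"],1))
E
```

```text
{'time_s': np.float64(0.0), 'joint_positions': array([-1.398,  0.182,  1.608,  0.   ,  1.354, -0.206]), 'qvel': array([-0.001,  0.   , -0.   ,  0.001,  0.   ,  0.001]), 'joint_efforts': array([ 0.0000e+00, -4.4488e+01, -3.5133e+01, -0.0000e+00,  9.0000e-03,
       -0.0000e+00]), 'tool_pos': array([ 212.567, -533.697,  244.373]), 'ee_rot': array([-0.001,  0.982,  0.188,  0.   ]), 'ft_force': array([0.082, 0.163, 0.19 ]), 'ft_torque': array([-0.012, -0.036, -0.01 ]), 'grasp_force': np.float64(0.0), 'width': np.float64(85.408)} 14.0
scene [[495.9, 0.0, 316.7], [0.0, 495.9, 235.2], [0.0, 0.0, 1.0]] [[0.418, 0.9084, -0.0031], [0.7198, -0.3333, -0.609], [-0.5542, 0.2524, -0.7932]] [-198.  -299.6 1668.3]
top [[616.7, 0.0, 321.8], [0.0, 616.7, 245.5], [0.0, 0.0, 1.0]] [[-0.0263, -0.9995, -0.0174], [-0.9883, 0.0286, -0.1495], [0.1499, 0.0133, -0.9886]] [   9.5  559.7 1709.5]
```

View pics/scene0.png

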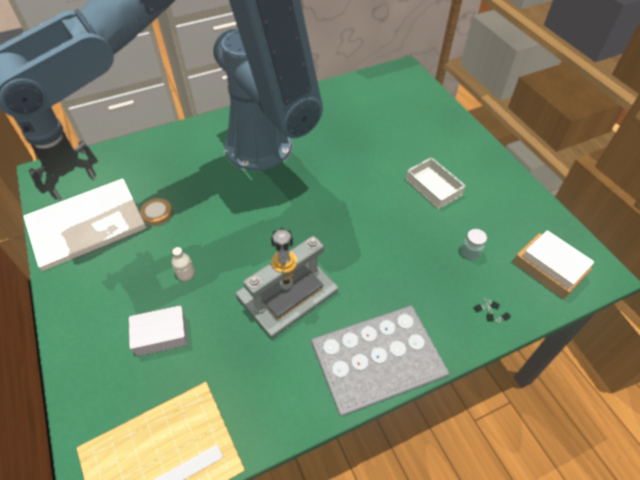

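View pics/top0.png

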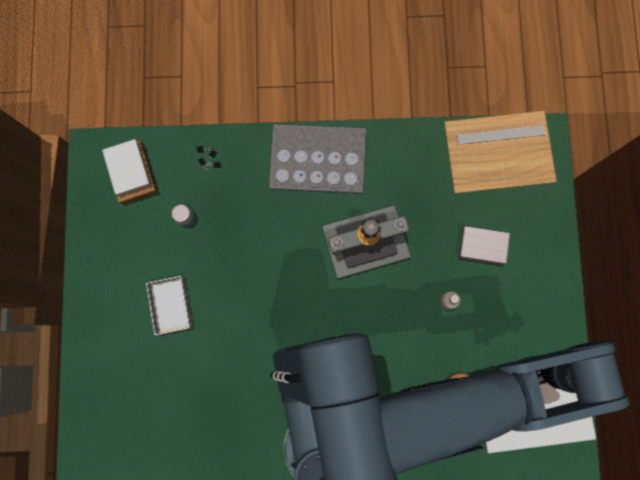

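The top view shows the press with the knob near (371,227). In the scene view the knob is near (282,240), and the column nuts are near (255,283) and (313,244). I'll triangulate the knob from the two views and zoom in.

```bash
cat > h.py <<'E'
from bench import manip
import cv2,numpy as np
def ray(n,u,v,c=None):
    c=c or manip.camera_model(n);R,t,K=map(np.array,(c["R"],c["t"],c["K"]))
    d=R.T@np.linalg.solve(K,[u,v,1]);return -R.T@t,d/np.linalg.norm(d)
def plane(n,u,v,z,c=None):
    o,d=ray(n,u,v,c);return o+d*(z-o[2])/d[2]
def proj(n,X,c=None):
    c=c or manip.camera_model(n);p=np.array(c["K"])@(np.array(c["R"])@X+c["t"]);return p[:2]/p[2]
E
python3 - <<'E'
from h import *
a=cv2.imread("pics/scene0.png")[210:340,220:350];b=cv2.imread("pics/top0.png")[195:285,310:420]
cv2.imwrite("pics/z.png",np.hstack([cv2.resize(a,(400,400),interpolation=3),cv2.resize(b,(400,327),interpolation=3)[:327].copy() if 0 else cv2.copyMakeBorder(cv2.resize(b,(400,327),interpolation=3),0,73,0,0,0)]))
print(plane("scene",282,237,258),plane("top",371,226,258))
print(plane("scene",255,283,172),plane("top",336,243,172),plane("scene",313,243,172),plane("top",401,225,172))
E
```

```text
[ 578.60187389 -132.82406585  258.        ] [ 572.49824939 -132.80148565  258.        ]
[ 612.59807371 -219.03267102  172.        ] [545.46396008 -45.12733522 172.        ] [564.46379778 -51.0559296  172.        ] [ 588.46999084 -217.68695724  172.        ]
```

View pics/z.png

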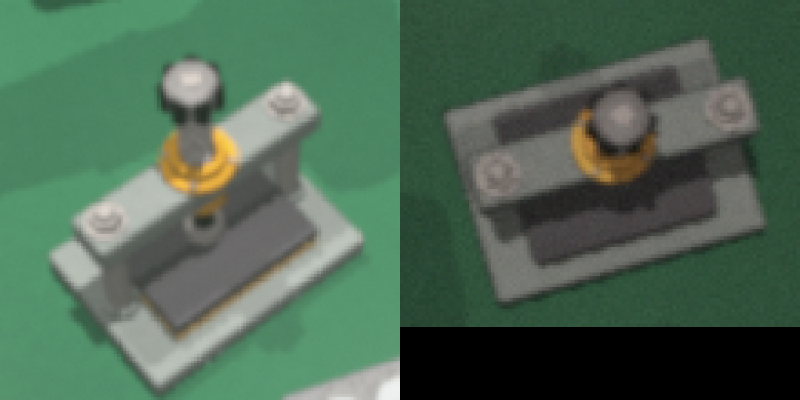

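drive_tool([
  [[0,0,0],[0,0,-30],-1],
  [[0,0,0],[15,-7.5,-30],-1],
  [[0,0,0],[30,-15,-20],-1],
  [[0,0,0],[30,-15,0],-1],
  [[0,0,0],[30,-15,0],-1],
  [[0,0,0],[30,-15,0],-1],
  [[0,0,0],[30,-15,0],-1],
  [[0,0,0],[30,-15,0],-1],
], force=40)

```text
time_s: 0.77
tool_pos: [358.5, -370.0, 325.0]
ee_rot: [-0.0, 0.982, 0.188, -0.0]
ft_force: [1.2, -0.6, -0.6]
width: 85.5
grasp_force: 0.0
```

drive_tool([
  [[0,0,0],[30,-15,0],-1],
  [[0,0,0],[30,-15,0],-1],
  [[0,0,0],[30,-15,0],-1],
  [[0,0,0],[30,-15,0],-1],
  [[0,0,0],[30,-15,0],-1],
  [[0,0,0],[30,-15,0],-1],
  [[0,0,0],[30,-15,0],-1],
  [[0,0,0],[15,-7.5,0],-1],
])

```text
time_s: 1.43
tool_pos: [526.8, -180.7, 324.8]
ee_rot: [-0.001, 0.982, 0.189, 0.0]
ft_force: [0.4, -0.6, -0.8]
width: 86.0
grasp_force: 0.0
```

Run:
```python
from h import *
s=manip.get_state()
print({k:np.round(s[k],3) for k in("time_s","joint_positions","tool_pos","ee_rot","ft_force")})
c=manip.camera_model("wrist");print(c);np.savez("w1.npz",**c)
cv2.imwrite("pics/w1.png",manip.capture("wrist")[:,:,::-1])
for p in[(573,-133,258),(576,-133,258)]:print(proj("wrist",np.array(p),c))
```

```text
{'time_s': np.float64(1.433), 'joint_positions': array([-5.440e-01,  8.400e-02,  1.554e+00,  1.000e-03,  1.503e+00,
        6.450e-01]), 'tool_pos': array([ 526.824, -180.704,  324.847]), 'ee_rot': array([-0.001,  0.982,  0.189,  0.   ]), 'ft_force': array([ 0.366, -0.632, -0.839])}
{'K': array([[344.43044729,   0.        , 316.6527918 ],
       [  0.        , 344.43044729, 236.88120841],
       [  0.        ,   0.        ,   1.        ]]), 'R': array([[ 0.37069201, -0.92875431, -0.00169305],
       [-0.89360486, -0.35715846,  0.27186059],
       [-0.25309639, -0.09926363, -0.96233516]]), 't': array([-361.35329283,  348.94853853,  570.78708939])}
[269.94312099 154.79384016]
[271.77315949 149.6039402 ]
```

View pics/w1.png

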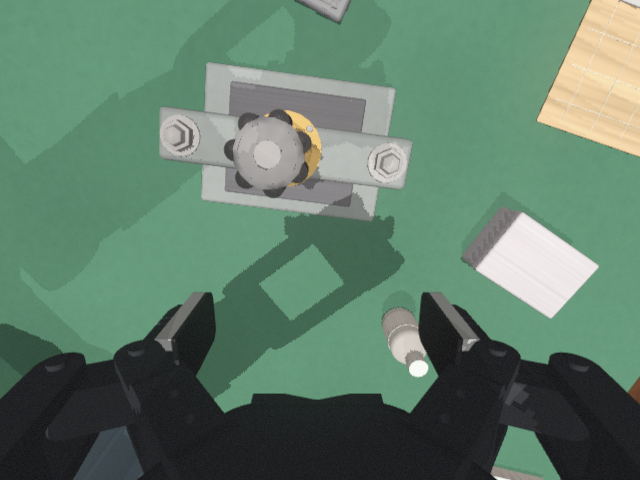

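The wrist view shows the knob's top disc at about (267,154), with the nuts at (180,136) and (388,162). The knob is within a few mm of the earlier estimate.

Run:
```python
from h import *
c=dict(np.load("w1.npz"))
im=cv2.imread("pics/w1.png");g=cv2.cvtColor(im,cv2.COLOR_BGR2GRAY)
d=(g[115:195,225:312]<60).astype(np.uint8)
# central light disc
e=cv2.inRange(g[135:175,248:288],150,255);n,l,st,ce=cv2.connectedComponentsWithStats(e);k=1+np.argmax(st[1:,4]);print(st[k],ce[k]+[248,135])
p=ce[k]+[248,135];k=plane("wrist",*p,258,c);print("disc",k)
a,b=plane("wrist",180,136,172,c),plane("wrist",388,162,172,c);print((a+b)/2,np.linalg.norm(a-b))
s=manip.get_state();x=k-s["tool_pos"];t=2*np.arctan2(.189,.982);ux=np.array([np.cos(t),np.sin(t)]);uy=np.array([np.sin(t),-np.cos(t)])
print(x, x[:2]@ux,x[:2]@uy,(c["R"]@[*ux,0]))
```

```text
[   0    0   40   40 1577] [267.53519341 154.41661382]
disc [ 572.69734478 -131.69361762  258.        ]
[ 573.98131715 -133.24529423  172.        ] 165.7158124713158
[ 45.06350002  47.86178383 -66.73111196] 59.60952158765313 -27.715957876089536 [-5.24145120e-04 -9.62336644e-01 -2.71860092e-01]
```

drive_tool([
  [[0,0,0],[30,-14,0],-1],
  [[0,0,0],[29.6,-13.7,0],-1],
  [[0,0,0],[0,0,0],-1],
  [[0,0,0],[0,0,0],-1],
])

```text
time_s: 1.82
tool_pos: [570.6, -135.0, 324.5]
ee_rot: [-0.0, 0.982, 0.19, -0.001]
ft_force: [0.4, -0.4, -0.1]
width: 85.0
grasp_force: 0.0
```

Run:
```python
from h import *
s=manip.get_state()
print({k:np.round(s[k],3) for k in("time_s","joint_positions","tool_pos","ee_rot","ft_force")})
c=manip.camera_model("wrist");np.savez("w2.npz",**c)
cv2.imwrite("pics/w2.png",manip.capture("wrist")[:,:,::-1])
print("cam",-c["R"].T@c["t"],proj("wrist",np.array((573,-132,258)),c))
```

```text
{'time_s': np.float64(1.817), 'joint_positions': array([-0.434,  0.153,  1.48 , -0.   ,  1.51 ,  0.755]), 'tool_pos': array([ 570.644, -134.951,  324.509]), 'ee_rot': array([-0.   ,  0.982,  0.19 , -0.001]), 'ft_force': array([ 0.405, -0.364, -0.109])}
cam [ 634.23848112 -108.41485669  453.39679941] [315.71865943 253.09207925]
```

drive_tool([
  [[0,0,7],[0,0,0],-1],
  [[0,0,7],[0,0,0],-1],
  [[0,0,7],[0,0,0],-1],
  [[0,0,7],[0,0,0],-1],
  [[0,0,7],[0,0,0],-1],
  [[0,0,7],[0,0,0],-1],
  [[0,0,7],[0,0,0],-1],
  [[0,0,7],[0,0,0],-1],
])

```text
time_s: 2.53
tool_pos: [569.4, -137.4, 325.2]
ee_rot: [0.0, 0.954, -0.299, -0.0]
ft_force: [-0.1, -0.7, -0.1]
width: 85.7
grasp_force: 0.0
```

drive_tool([
  [[0,0,7],[0,0,0],-1],
  [[0,0,7],[0,0,0],-1],
  [[0,0,7],[0,0,0],-1],
  [[0,0,7],[0,0,0],-1],
  [[0,0,7],[0,0,0],-1],
  [[0,0,7],[0,0,0],-1],
  [[0,0,7],[0,0,0],-1],
  [[0,0,0],[0,0,0],-1],
])

```text
time_s: 3.2
tool_pos: [569.5, -137.3, 325.2]
ee_rot: [0.0, 0.745, -0.667, -0.0]
ft_force: [-0.2, 0.1, 0.4]
width: 85.8
grasp_force: 0.0
```

Run:
```python
from h import *
s=manip.get_state()
print({k:np.round(s[k],3) for k in("time_s","joint_positions","tool_pos","ee_rot","ft_force")})
c=manip.camera_model("wrist");np.savez("w3.npz",**c)
cv2.imwrite("pics/w3.png",manip.capture("wrist")[:,:,::-1])
print("cam",-c["R"].T@c["t"],proj("wrist",np.array((573,-132,258)),c))
a,b=cv2.imread("pics/w2.png"),cv2.imread("pics/w3.png")
cv2.imwrite("pics/w23.png",np.hstack([cv2.resize(a[100:400,120:520],(400,300)),cv2.resize(b[100:400,120:520],(400,300))]))
```

```text
{'time_s': np.float64(3.2), 'joint_positions': array([-0.439,  0.15 ,  1.481, -0.   ,  1.51 ,  2.592]), 'tool_pos': array([ 569.511, -137.307,  325.169]), 'ee_rot': array([ 0.   ,  0.745, -0.667, -0.   ]), 'ft_force': array([-0.195,  0.078,  0.42 ])}
cam [ 576.43345803 -205.20027152  454.13397282] [309.05649458 264.52179631]
```

View pics/w23.png

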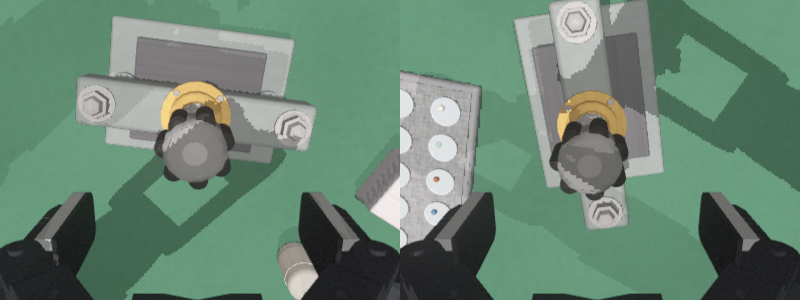

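Both views show the knob's top disc clearly, at (318,254) in the left one and (309,266) in the right one.

Run:
```python
from h import *
for n,(u,v) in(("w2",(318,254)),("w3",(309,266))):
    c=dict(np.load(n+".npz"));g=cv2.GaussianBlur(cv2.cvtColor(cv2.imread(f"pics/{n}.png"),6),(3,3),0)
    r=cv2.HoughCircles(g[v-60:v+60,u-60:u+60],cv2.HOUGH_GRADIENT,1,200,param1=60,param2=8,minRadius=10,maxRadius=18)
    print(n,None if r is None else r[0,0]+[u-60,v-60,0]);print(plane("wrist",u,v,258,c))
s=manip.get_state();print(s["tool_pos"],s["ee_rot"])
w,x,y,z=s["ee_rot"];t=2*np.arctan2(y,x);d=np.array([572,-132.5])-s["tool_pos"][:2]
print(np.degrees(t),d@[np.cos(t),np.sin(t)],d@[np.sin(t),-np.cos(t)])
```

```text
w2 [314.5 253.5  12.5]
[ 572.97496335 -133.47908592  258.        ]
w3 [308.5        265.5         11.39999962]
[ 572.93560183 -131.04748228  258.        ]
[ 569.61080239 -137.13088316  325.18197819] [ 2.18759136e-04  7.47477112e-01 -6.64287512e-01 -1.39158213e-04]
-83.25538038490903 -4.318237825040439 -2.9165332482807447
```

drive_tool([
  [[0,0,0],[-4.4,-3.9,0],-1],
  [[0,0,0],[0,0,25],-1],
  [[0,0,0],[0,0,25],-1],
  [[0,0,0],[0,0,20],-1],
  [[0,0,0],[0,0,17],-1],
  [[0,0,7],[0,0,0],-1],
  [[0,0,7],[0,0,0],-1],
  [[0,0,0],[0,0,0],-1],
])

```text
time_s: 3.92
tool_pos: [573.5, -131.1, 237.7]
ee_rot: [-0.0, -0.66, 0.751, 0.0]
ft_force: [-0.8, 0.3, -0.1]
width: 85.3
grasp_force: 0.0
```

drive_tool([
  [[0,0,0],[0,0,0],0],
  [[0,0,0],[0,0,0],0],
  [[0,0,0],[0,0,0],1],
  [[0,0,0],[0,0,0],1],
  [[0,0,0],[0,0,0],1],
  [[0,0,0],[0,0,0],1],
  [[0,0,0],[0,0,0],1],
  [[0,0,0],[0,0,0],1],
], force=40)

```text
time_s: 4.58
tool_pos: [573.7, -131.2, 238.7]
ee_rot: [-0.0, -0.661, 0.751, -0.0]
ft_force: [-3.2, 1.1, 5.6]
width: 48.9
grasp_force: 41.3
```

```bash
cat > st.py <<'E'
from h import *
s=manip.get_state()
for k in("time_s","joint_positions","tool_pos","ee_rot","ft_force","ft_torque","width","grasp_force"):print(k,np.round(s[k],3).tolist())
w,x,y,z=s["ee_rot"];t=2*np.arctan2(y,x);f=s["ft_force"][:2]
print("yaw",np.degrees(t),"f tool x,y",f@[np.cos(t),np.sin(t)],f@[np.sin(t),-np.cos(t)])
E
python3 st.py; python3 -c "
from h import *
cv2.imwrite('pics/g1.png',manip.capture('wrist')[:,:,::-1])"
```

```text
time_s 4.583
joint_positions [-0.426, 0.216, 1.579, -0.0, 1.346, 2.842]
tool_pos [573.652, -131.24, 238.721]
ee_rot [-0.0, -0.661, 0.751, -0.0]
ft_force [-3.207, 1.057, 5.608]
ft_torque [0.115, 0.716, 0.066]
width 48.902
grasp_force 41.262
yaw 262.7232368104431 f tool x,y -0.6427539876965365 3.314942876852826
```

View pics/g1.png

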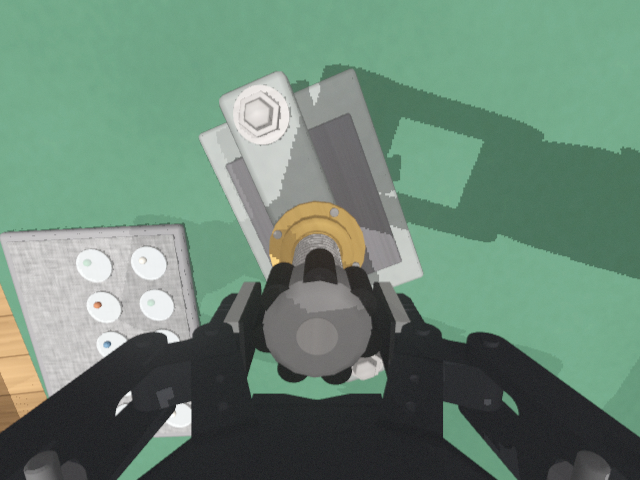

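Gripped on the flanks of the lobes, with the knob centred between the pads. Now I'll turn it backward, rising 0.1 mm per 7°.

drive_tool([
  [[0,0,-5],[0,0,-0.07],1],
  [[0,0,-5],[0,0,-0.07],1],
  [[0,0,-5],[0,0,-0.07],1],
  [[0,0,-5],[0,0,-0.07],1],
  [[0,0,-5],[0,0,-0.07],1],
  [[0,0,-5],[0,0,-0.07],1],
])

```text
time_s: 5.13
tool_pos: [573.1, -131.3, 239.0]
ee_rot: [0.0, 0.834, -0.552, -0.001]
ft_force: [-7.4, 0.5, 6.9]
width: 49.4
grasp_force: 41.8
```

```bash
python3 st.py
```

```text
time_s 5.133
joint_positions [-0.427, 0.216, 1.579, -0.001, 1.348, 2.315]
tool_pos [573.11, -131.324, 238.998]
ee_rot [0.0, 0.834, -0.552, -0.001]
ft_force [-7.413, 0.516, 6.862]
ft_torque [0.09, 0.959, -0.23]
width 49.418
grasp_force 41.768
yaw -67.05979692761893 f tool x,y -3.364743349215275 6.62588238957585
```

drive_tool([
  [[0,0,-5],[-0.2,0.4,-0.07],1],
  [[0,0,-5],[0,0,-0.07],1],
  [[0,0,-5],[0,0,-0.07],1],
  [[0,0,-5],[0,0,-0.07],1],
  [[0,0,-5],[0,0,-0.07],1],
  [[0,0,-5],[0,0,-0.07],1],
])

```text
time_s: 5.63
tool_pos: [572.6, -131.6, 239.4]
ee_rot: [0.001, 0.948, -0.318, -0.001]
ft_force: [-6.1, -2.4, 4.7]
width: 49.2
grasp_force: 41.6
```

```bash
python3 st.py|grep -v joint
```

```text
time_s 5.633
tool_pos [572.632, -131.643, 239.408]
ee_rot [0.001, 0.948, -0.318, -0.001]
ft_force [-6.074, -2.444, 4.693]
ft_torque [-0.148, 0.925, -0.188]
width 49.237
grasp_force 41.616
yaw -37.064360030327876 f tool x,y -3.374016182589534 5.6115388088138545
```

drive_tool([
  [[0,0,-5],[-0.3,0.45,-0.07],1],
  [[0,0,-5],[0,0,-0.07],1],
  [[0,0,-5],[0,0,-0.07],1],
  [[0,0,-5],[0,0,-0.07],1],
  [[0,0,-5],[0,0,-0.07],1],
  [[0,0,-5],[0,0,-0.07],1],
])

```text
time_s: 6.13
tool_pos: [572.4, -132.2, 239.9]
ee_rot: [0.001, 0.998, -0.062, -0.0]
ft_force: [-5.3, -3.0, 4.4]
width: 49.1
grasp_force: 41.5
```

```bash
python3 st.py|grep -v joint
```

```text
time_s 6.133
tool_pos [572.374, -132.198, 239.902]
ee_rot [0.001, 0.998, -0.062, -0.0]
ft_force [-5.27, -2.98, 4.356]
ft_torque [-0.271, 0.738, -0.154]
width 49.061
grasp_force 41.549
yaw -7.075406928209965 f tool x,y -4.86235056786554 3.6066705389021743
```

drive_tool([
  [[0,0,-5],[-0.4,0.35,-0.07],1],
  [[0,0,-5],[0,0,-0.07],1],
  [[0,0,-5],[0,0,-0.07],1],
  [[0,0,-5],[0,0,-0.07],1],
  [[0,0,-5],[0,0,-0.07],1],
  [[0,0,-5],[0,0,-0.07],1],
])

```text
time_s: 6.63
tool_pos: [572.4, -132.8, 239.1]
ee_rot: [0.001, 0.98, 0.199, -0.0]
ft_force: [2.3, -4.8, -5.1]
width: 49.0
grasp_force: 41.9
```

```bash
python3 st.py|grep -v joint
```

```text
time_s 6.633
tool_pos [572.409, -132.803, 239.05]
ee_rot [0.001, 0.98, 0.199, -0.0]
ft_force [2.332, -4.781, -5.085]
ft_torque [-0.743, -0.239, -0.006]
width 48.994
grasp_force 41.946
yaw 22.92426037990306 f tool x,y 0.2850892703107497 5.312025798159028
```

The vertical force flipped from +4.4 to −5.1 N and the thread torque vanished, so the spindle has run off and the hand is carrying it. I'll turn slightly further for margin and lower it.

drive_tool([
  [[0,0,-4],[-0.1,0.3,0],1],
  [[0,0,-4],[0,0,0],1],
  [[0,0,0],[0,0,1],1],
  [[0,0,0],[0,0,1],1],
  [[0,0,0],[0,0,1],1],
  [[0,0,0],[0,0,1],1],
  [[0,0,0],[0,0,0],1],
])

```text
time_s: 7.22
tool_pos: [572.5, -132.9, 235.8]
ee_rot: [0.001, 0.965, 0.264, 0.0]
ft_force: [0.6, -6.7, -1.8]
width: 48.6
grasp_force: 42.3
```

```bash
python3 st.py
```

```text
time_s 7.217
joint_positions [-0.429, 0.217, 1.585, -0.001, 1.34, 0.608]
tool_pos [572.484, -132.924, 235.819]
ee_rot [0.001, 0.965, 0.264, 0.0]
ft_force [0.58, -6.677, -1.755]
ft_torque [-0.862, -0.041, 0.003]
width 48.558
grasp_force 42.302
yaw 30.558269173970846 f tool x,y -2.894682028583433 6.044424340621758
```

drive_tool([
  [[0,0,0],[-0.1,0.3,0.5],1],
  [[0,0,0],[0,0,0.5],1],
  [[0,0,0],[0,0,0],1],
])

```text
time_s: 7.47
tool_pos: [572.5, -132.9, 235.6]
ee_rot: [0.001, 0.964, 0.264, 0.0]
ft_force: [-2.4, -4.6, 2.9]
width: 49.2
grasp_force: 42.7
```

```bash
python3 st.py|grep -v joint
```

```text
time_s 7.467
tool_pos [572.504, -132.913, 235.569]
ee_rot [0.001, 0.964, 0.264, 0.0]
ft_force [-2.447, -4.554, 2.909]
ft_torque [-0.664, 0.347, -0.024]
width 49.238
grasp_force 42.679
yaw 30.63632676564256 f tool x,y -4.425708985199909 2.6713954455754787
```

It now rests on the thread again, about 4.6 mm lower. I'll release, wind the wrist back and regrasp.

drive_tool([
  [[0,0,0],[0,0,0],0],
  [[0,0,0],[0,0,0],-1],
  [[0,0,0],[0,0,0],-1],
  [[0,0,0],[0,0,0],-1],
  [[0,0,0],[0,0,0],-1],
  [[0,0,-7],[0,0,0],-1],
  [[0,0,-7],[0,0,0],-1],
  [[0,0,-7],[0,0,0],-1],
])

```text
time_s: 8.13
tool_pos: [572.4, -131.9, 234.8]
ee_rot: [-0.0, 0.899, 0.439, 0.0]
ft_force: [0.1, 0.4, -0.9]
width: 85.6
grasp_force: 0.0
```

drive_tool([
  [[0,0,-7],[0,0,0],-1],
  [[0,0,-7],[0,0,0],-1],
  [[0,0,-7],[0,0,0],-1],
  [[0,0,-7],[0,0,0],-1],
  [[0,0,-7],[0,0,0],-1],
  [[0,0,-7],[0,0,0],-1],
  [[0,0,-7],[0,0,0],-1],
  [[0,0,-7],[0,0,0],-1],
])

```text
time_s: 8.8
tool_pos: [572.4, -131.9, 234.9]
ee_rot: [-0.0, 0.587, 0.809, 0.0]
ft_force: [-0.5, 0.2, -0.5]
width: 85.4
grasp_force: 0.0
```

drive_tool([
  [[0,0,-7],[0,0,0],-1],
  [[0,0,-7],[0,0,0],-1],
  [[0,0,-7],[0,0,0],-1],
  [[0,0,-7],[0,0,0],-1],
  [[0,0,-7],[0,0,0],-1],
  [[0,0,-7],[0,0,0],-1],
  [[0,0,-7],[0,0,0],-1],
  [[0,0,-7],[0,0,0],-1],
])

```text
time_s: 9.47
tool_pos: [572.4, -131.8, 234.8]
ee_rot: [-0.0, 0.139, 0.99, 0.0]
ft_force: [0.4, -0.8, 0.3]
width: 85.3
grasp_force: 0.0
```

drive_tool([
  [[0,0,-7],[0,0,0],-1],
  [[0,0,-7],[0,0,0],-1],
  [[0,0,-7],[0,0,0],-1],
  [[0,0,-7],[0,0,0],-1],
  [[0,0,-7],[0,0,0],-1],
  [[0,0,-7],[0,0,0],-1],
  [[0,0,-7],[0,0,0],-1],
  [[0,0,-7],[0,0,0],-1],
])

```text
time_s: 10.13
tool_pos: [572.4, -131.9, 234.8]
ee_rot: [0.0, -0.342, 0.94, 0.0]
ft_force: [0.1, 0.0, -0.2]
width: 85.3
grasp_force: 0.0
```

drive_tool([
  [[0,0,-7],[0,0,0],-1],
  [[0,0,-7],[0,0,0],-1],
  [[0,0,0],[0,0,0],-1],
])

```text
time_s: 10.38
tool_pos: [572.4, -131.9, 234.8]
ee_rot: [0.0, -0.454, 0.891, 0.0]
ft_force: [0.4, 0.5, 0.5]
width: 85.4
grasp_force: 0.0
```

```bash
python3 st.py
python3 - <<'E'
from h import *
im=manip.capture('scene')[:,:,::-1]
cv2.imwrite('pics/s2.png',cv2.resize(im[190:340,200:360],(640,600),interpolation=3))
cv2.imwrite('pics/g2.png',manip.capture('wrist')[:,:,::-1])
E
```

```text
time_s 10.383
joint_positions [-0.429, 0.217, 1.585, 0.0, 1.339, -2.941]
tool_pos [572.415, -131.94, 234.844]
ee_rot [0.0, -0.454, 0.891, 0.0]
ft_force [0.418, 0.507, 0.516]
ft_torque [-0.049, 0.045, -0.013]
width 85.377
grasp_force 0.0
yaw 233.95844511489346 f tool x,y -0.6560099614329443 -0.03990048162405152
```

View pics/g2.png

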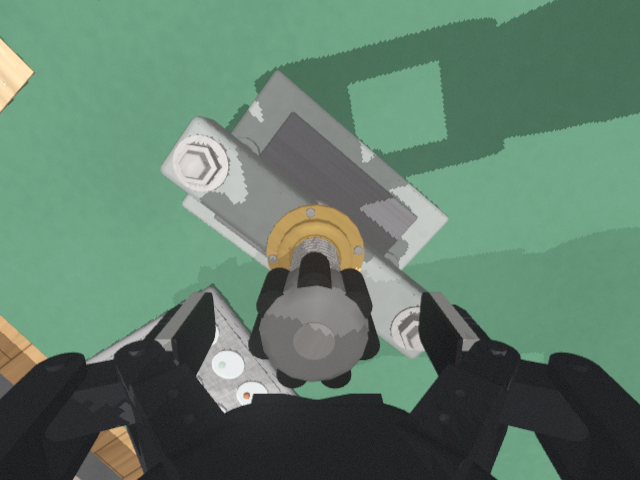

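The knob stands clear between the open pads, its top disc at (314,342). Shift 0.8 mm towards −y, then regrip.

drive_tool([
  [[0,0,0],[0.6,-0.5,0],0],
  [[0,0,0],[0,0,0],0],
  [[0,0,0],[0,0,0],1],
  [[0,0,0],[0,0,0],1],
  [[0,0,0],[0,0,0],1],
  [[0,0,0],[0,0,0],1],
  [[0,0,0],[0,0,0],1],
], force=45)

```text
time_s: 11.07
tool_pos: [572.8, -133.3, 235.3]
ee_rot: [0.0, -0.452, 0.892, -0.0]
ft_force: [1.0, -0.2, 0.4]
width: 48.9
grasp_force: 48.3
```

```bash
python3 st.py|grep -v joint
```

```text
time_s 11.067
tool_pos [572.787, -133.298, 235.289]
ee_rot [0.0, -0.452, 0.892, -0.0]
ft_force [1.042, -0.188, 0.368]
ft_torque [-0.2, -0.337, -0.009]
width 48.894
grasp_force 48.273
yaw 233.68529516071203 f tool x,y -0.4655088467753269 -0.9514037165900955
```

drive_tool([
  [[0,0,5],[0,0,0.07],1],
  [[0,0,5],[0,0,0.07],1],
  [[0,0,5],[0,0,0.07],1],
  [[0,0,5],[0,0,0.07],1],
  [[0,0,5],[0,0,0.07],1],
  [[0,0,5],[0,0,0.07],1],
  [[0,0,5],[0,0,0.07],1],
  [[0,0,5],[0,0,0.07],1],
])

```text
time_s: 11.73
tool_pos: [572.4, -132.7, 234.7]
ee_rot: [-0.0, -0.117, 0.993, 0.0]
ft_force: [-0.6, 2.5, 2.0]
width: 49.0
grasp_force: 48.4
```

```bash
python3 st.py|grep -v joint
```

```text
time_s 11.733
tool_pos [572.367, -132.684, 234.663]
ee_rot [-0.0, -0.117, 0.993, 0.0]
ft_force [-0.57, 2.506, 2.035]
ft_torque [-0.181, -0.056, 0.052]
width 48.992
grasp_force 48.416
yaw 193.47658420945754 f tool x,y -0.029404109089140817 2.5694319862387824
```

Forces are small, so I'll continue.

drive_tool([
  [[0,0,7],[0,0,0.1],1],
  [[0,0,7],[0,0,0.1],1],
  [[0,0,7],[0,0,0.1],1],
  [[0,0,7],[0,0,0.1],1],
  [[0,0,7],[0,0,0.1],1],
  [[0,0,7],[0,0,0.1],1],
  [[0,0,7],[0,0,0.1],1],
  [[0,0,7],[0,0,0.1],1],
])

```text
time_s: 12.4
tool_pos: [572.6, -131.7, 233.9]
ee_rot: [-0.0, 0.363, 0.932, 0.001]
ft_force: [1.7, 6.4, 2.6]
width: 48.9
grasp_force: 48.5
```

drive_tool([
  [[0,0,7],[0,0,0.1],1],
  [[0,0,7],[0,0,0.1],1],
  [[0,0,7],[0,0,0.1],1],
  [[0,0,7],[0,0,0.1],1],
  [[0,0,7],[0,0,0.1],1],
  [[0,0,7],[0,0,0.1],1],
  [[0,0,7],[0,0,0.1],1],
  [[0,0,7],[0,0,0.1],1],
])

```text
time_s: 13.07
tool_pos: [573.5, -131.4, 233.2]
ee_rot: [-0.0, 0.758, 0.652, 0.002]
ft_force: [6.7, 5.2, 1.2]
width: 48.8
grasp_force: 48.3
```

```bash
python3 st.py
```

```text
time_s 13.067
joint_positions [-0.428, 0.22, 1.586, 0.003, 1.335, -0.279]
tool_pos [573.53, -131.351, 233.154]
ee_rot [-0.0, 0.758, 0.652, 0.002]
ft_force [6.676, 5.188, 1.173]
ft_torque [0.876, -0.468, 0.091]
width 48.837
grasp_force 48.323
yaw 81.40981824357789 f tool x,y 6.1266615724612645 5.826680089436958
```

drive_tool([
  [[0,0,7],[0.5,0.4,0.1],1],
  [[0,0,7],[0,0,0.1],1],
  [[0,0,7],[0,0,0.1],1],
  [[0,0,7],[0,0,0.1],1],
  [[0,0,7],[0,0,0.1],1],
  [[0,0,7],[0,0,0.1],1],
  [[0,0,7],[0,0,0.1],1],
  [[0,0,7],[0,0,0.1],1],
])

```text
time_s: 13.73
tool_pos: [574.4, -131.9, 232.5]
ee_rot: [-0.0, 0.976, 0.22, 0.002]
ft_force: [7.7, 1.1, -0.1]
width: 48.6
grasp_force: 48.1
```

drive_tool([
  [[0,0,7],[0,0,0.1],1],
  [[0,0,7],[0,0,0.1],1],
  [[0,0,7],[0,0,0.1],1],
  [[0,0,7],[0,0,0.1],1],
  [[0,0,7],[0,0,0.1],1],
  [[0,0,7],[0,0,0.1],1],
])

```text
time_s: 14.23
tool_pos: [574.5, -132.7, 231.9]
ee_rot: [-0.0, 0.989, -0.145, 0.002]
ft_force: [8.1, -0.7, -1.8]
width: 49.2
grasp_force: 48.0
```

```bash
python3 st.py
```

```text
time_s 14.233
joint_positions [-0.429, 0.222, 1.586, 0.001, 1.33, 1.432]
tool_pos [574.501, -132.706, 231.925]
ee_rot [-0.0, 0.989, -0.145, 0.002]
ft_force [8.076, -0.666, -1.833]
ft_torque [-0.052, -1.081, 0.024]
width 49.244
grasp_force 48.041
yaw -16.646455758035692 f tool x,y 7.928684252604114 -1.675584244717195
```

drive_tool([
  [[0,0,7],[0.5,0,0.3],1],
  [[0,0,7],[0,0,0.2],1],
  [[0,0,7],[0,0,0.1],1],
  [[0,0,7],[0,0,0.1],1],
  [[0,0,7],[0,0,0.1],1],
  [[0,0,7],[0,0,0.1],1],
])

```text
time_s: 14.73
tool_pos: [574.1, -133.3, 231.2]
ee_rot: [0.0, 0.872, -0.49, 0.001]
ft_force: [2.4, -2.7, 2.2]
width: 48.9
grasp_force: 48.3
```

drive_tool([
  [[0,0,7],[0,0,0.1],1],
  [[0,0,7],[0,0,0.1],1],
  [[0,0,7],[0,0,0.1],1],
  [[0,0,7],[0,0,0.1],1],
  [[0,0,7],[0,0,0.1],1],
  [[0,0,5],[0,0,0.1],1],
  [[0,0,0],[0,0,0],1],
  [[0,0,0],[0,0,0],1],
])

```text
time_s: 15.4
tool_pos: [573.4, -133.5, 230.5]
ee_rot: [-0.0, -0.655, 0.756, -0.001]
ft_force: [-2.8, -3.8, 4.2]
width: 48.5
grasp_force: 48.5
```

```bash
python3 st.py; python3 -c "
from h import *
a=manip.capture('wrist')[:,:,::-1][180:420,200:440];b=cv2.imread('pics/g2.png')[180:420,200:440]
cv2.imwrite('pics/g3.png',np.hstack([cv2.resize(b,(400,400)),cv2.resize(a,(400,400))]))"
```

```text
time_s 15.4
joint_positions [-0.43, 0.224, 1.587, -0.001, 1.33, 2.855]
tool_pos [573.356, -133.461, 230.526]
ee_rot [-0.0, -0.655, 0.756, -0.001]
ft_force [-2.825, -3.84, 4.159]
ft_torque [-0.541, 0.199, -0.093]
width 48.55
grasp_force 48.544
yaw 261.8298287035163 f tool x,y 4.2026121255014 2.2503239430306206
```

View pics/g3.png

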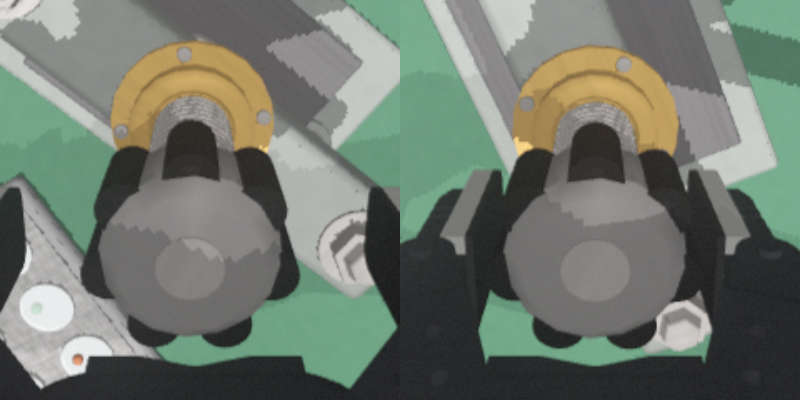

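Before and after, the lobes sit the same way relative to the hand: one lobe at the top in both, (190,150) and (595,150). So the grip didn't slip. The turn is 5.8 rad, less the small back margin, and the hand sank 4.8 mm. Ready to hand in.

```bash
python3 -c "
from bench import manip
print(manip.hand_in())"
```

```text
the job is handed in; nothing more can be done
None
```

I turned the spindle backward until it dropped into the thread, then screwed it forward about 0.8–0.9 turn without slip and handed the job in with the knob still gripped at about 48 N; the judge's verdict was not shown.

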